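# Load the toy truck with the plank that fits

### The arm

A 6-joint arm with a two-finger parallel gripper is mounted at the origin on the work surface. World frame = base frame: x ahead of the robot, y to its left, z up, the work surface at z = 0. Lengths are in mm, angles in rad, forces in N, time in s.
With the tool pointing down it reaches from about 350 to 975 mm from the base axis. Payload 7.1 kg.
Tool frame: the origin (TCP) lies between the finger pads; the fingertips stand 17 mm ahead of it and the grasp point (between the pads) lies 2 mm behind it (tip_reach is the y of the fingertips in the tool frame, in mm); y points along the fingers, x is the direction in which the jaws open and shut, and the axes are right-handed (so a half turn about y gives the same grasp; the last joint's range is limited). The gripper opens to 88 mm and grips with 3 to 60 N. Pads are 20 mm wide; open, the fingers measure 115 mm over their backs; the gripper's body (75 mm by 178 mm) begins 61 mm behind the grasp point.
Start: joints at [-0.019, 0.423, 1.63, -0, 1.089, -0.019], TCP at [624.984, 0.026, 239.675] pointing down, gripper open.
Joint ranges: [-3, 3], [-0.9, 2.11], [0.09, 2.58], [-1.31, 4.45], [0.11, 2.69], [-2.54, 2.54]. Speed limits (rad/s): [2.39, 2.39, 3.01, 3.14, 3.14, 3.14].

### API

Orientations are given as a rotation vector (axis times angle).
In Python, from workcell import get_obs, get_image, camera_model, close_job, silhouettes, tip_of, tip_reach gives the robot as it stands. The module is installed in compiled form; this text tells all that it offers.
- The arm moves only by the tool arm_command, never from a script. Its argument "targets" is a list of rows, each a list of 4 numbers: the shift along the tool's x, y, z in mm, then the turn about the tool's y in rad. A call has 1 to 20 rows; each row shifts and turns the commanded pose from where the row before left it, along the tool's axes as they then stand; what a row does not reach is not made up. A row lasts 1/12 s, in which the tool goes at most 41.7 mm and 7.16 degrees, less where a joint would pass 70% of its speed; a pose out of reach is approached as far as the arm can. A call is refused whole if a number of a shift passes 41.7 or a number of a turn 0.125, either way. A call with a gripper value outside its range is refused whole. "gripper" is the opening in per cent of the stroke, from 0 (shut) to 100 (fully open), set as the call begins (left out, the last holds). The fingers move at their own pace and stop on an object; the grip force is fixed at half the most. Time passes only in rows, so rows that do not move let the fingers close. It gives the time, the measured TCP pose, the force and the opening at its end, in the units of the state.
- get_obs(): the state, without advancing time (a new reading comes with each control period).
- get_image(name): name is "scene" or "side" or "wrist"; returns the picture (480x640x3 uint8, blue, green, red); there is no depth.
- camera_model(name): a dict with "mtx" (3x3 intrinsics, pixels), "dist" ([k1, k2, p1, p2, k3] as OpenCV has them; the pictures are not rectified), "position" and "orientation" of the camera in the world. Camera axes: x right, y up, looking along -z (the intrinsics and any distortion apply to the point x, -y, -z); pixel columns grow to the right and rows downward; lengths in mm; the calibration is good to about 2 mm. A picture is of the moment at which its call begins: read the wrist's pose just before it. camera_model takes no time and is no camera call; for the wrist camera it gives the pose at the moment of the call.
- close_job(): hands the job in, once; it reports no verdict.
Trained networks look in the newest picture that a camera, given by its name, has taken for a name from the list of things; names that differ only in an ending like _2 or _b are one class to them, and where a whole thing is asked for, a point or a joint stands for the part that bears it (a point fixed in the world has none). Each returns a list of dicts, best first, with "conf" (0 to 1); they miss things now and then, are a little off and sometimes report something else, mostly with a low value. They report only what shows in the picture. A call takes as long as a camera call. They do not tell look-alikes from the thing itself.
- silhouettes(camera, thing): "pixels" (480x640 bool, what is visible of it) and "at" ([column, row] in pixels, amid what is visible of it).
- tip_of(camera, thing): "at" ([column, row] in pixels: a listed point, or the origin of a listed thing).
The state is a dict: "t": time; "qpos": joint angles; "qvel": joint speeds; "joint_torque": joint torques, N m; "ee_pos": TCP position; "orientation": TCP orientation; "ft_force": force on the tool from outside, world axes, zero at the start; "moment": the same for the moment, N m; "width": finger opening in mm.
Only numpy, scipy, OpenCV 4.12 (cv2) and the standard library are available. Lean on these libraries where they do the work, as an engineer would, in place of code of your own. Each camera call takes 0.05 s, during which the arm holds its last target. There are 200 camera calls.

### The job

Load the toy truck that stands nearest the robot with the one sound plank that just fills its bed from head board to tailboard: set it down gently, flat, lengthwise and centred across the bed, not dropped. The plank with a sawn-out corner is a reject: put it in the plywood offcuts box. Leave the other planks and everything else on the bench where they are.

Things in the scene. Friction and masses are not known exactly. Their poses are not given: they have to be found in the camera images.
- truck_a: plain wooden toy flatbed truck, fixed to the bench; bed 106 mm long between its end boards. Origin on the bench under the bed's middle; x along the truck to the cab, y across, z up. The three trucks differ in bed length only; which one stands right before the robot (under 0.52 m from its base) changes; the others are over 0.68 m away, at the left and at the back
- truck_a_bed (a point): middle of truck_a's flat bed, on its surface, 48 mm above the bench; axes as the truck. Bed 106 x 70 mm; head board (+x end) 46 mm tall, tailboard (-x end) 16 mm, both 12 mm thick; long sides open. Cab past the head board 66 mm long, top 104 mm above the bench. Wheels 42 mm in diameter, 96 mm over all across, tops below the bed
- truck_b: plain wooden toy flatbed truck, fixed to the bench; bed 131 mm long between its end boards. Origin on the bench under the bed's middle; x along the truck to the cab, y across, z up. The three trucks differ in bed length only; which one stands right before the robot (under 0.52 m from its base) changes; the others are over 0.68 m away, at the left and at the back
- truck_b_bed (a point): middle of truck_b's flat bed, on its surface, 48 mm above the bench; axes as the truck. Bed 131 x 70 mm; head board (+x end) 46 mm tall, tailboard (-x end) 16 mm, both 12 mm thick; long sides open. Cab past the head board 66 mm long, top 104 mm above the bench. Wheels 42 mm in diameter, 96 mm over all across, tops below the bed
- truck_c: plain wooden toy flatbed truck, fixed to the bench; bed 156 mm long between its end boards. Origin on the bench under the bed's middle; x along the truck to the cab, y across, z up. The three trucks differ in bed length only; which one stands right before the robot (under 0.52 m from its base) changes; the others are over 0.68 m away, at the left and at the back
- truck_c_bed (a point): middle of truck_c's flat bed, on its surface, 48 mm above the bench; axes as the truck. Bed 156 x 70 mm; head board (+x end) 46 mm tall, tailboard (-x end) 16 mm, both 12 mm thick; long sides open. Cab past the head board 66 mm long, top 104 mm above the bench. Wheels 42 mm in diameter, 96 mm over all across, tops below the bed
- plank_100: loose plain pine plank 100 x 44 x 24 mm, lying flat on the bench; origin at the centre of its underside, x along its length, y across its 44 mm width, z up
- plank_100_mid (a point): middle of plank_100, 12 mm above its origin; axes as the plank
- plank_125: loose plain pine plank 125 x 44 x 24 mm, lying flat on the bench; origin at the centre of its underside, x along its length, y across its 44 mm width, z up
- plank_125_mid (a point): middle of plank_125, 12 mm above its origin; axes as the plank
- plank_150: loose plain pine plank 150 x 44 x 24 mm, lying flat on the bench; origin at the centre of its underside, x along its length, y across its 44 mm width, z up
- plank_150_mid (a point): middle of plank_150, 12 mm above its origin; axes as the plank
- plank_cut: the reject: loose pine plank 125 x 44 x 24 mm with one corner sawn out, a rectangle 40 mm long and 22 mm wide at the +x, +y corner; from x = -62 to +22 mm it has the full 44 mm width. Lying flat on the bench, origin under the middle of its full outline (12 mm below its mid height), x along its length
- plank_cut_mid (a point): middle of the reject's full outline, at half its thickness; axes as the plank
- offcut_box: open plywood box, 200 x 160 mm outside, 75 mm tall, walls 6 mm, floor 6 mm, fixed to the bench; origin at the centre of its underside, x along its 200 mm side, y along its 160 mm side
- gnome_a: bystander: small purple wooden cone figure, 44 mm wide, 75 mm tall, origin at its foot
- gnome_b: bystander: pink wooden cone figure, 50 mm wide, 85 mm tall, origin at its foot
- sand_block: bystander: cork sanding block 75 x 42 x 28 mm, origin at the centre of its underside
- glue: bystander: white glue bottle, 56 mm in diameter, 130 mm tall, origin at its foot
- toy_bowl: bystander: orange bowl, 100 mm in diameter, 45 mm tall, origin at its foot
Mind the look-alikes: they are no part of the job. What is shaped like the plank_125 but orange is not meant.

How it is judged:
By the outcome, as a careful person would: the job done as asked, in the order asked, and still so for the second after the job is handed in, with the robot touching nothing.
It also fails if it takes over 62 s, if anything falls off the work surface, if the arm or the gripper's body presses on something with over 40 N, if the wrist force passes 120 N, or if a joint passes its speed limit or range.

## Working session

There is one attempt and no reset: what is moved stays moved. The work goes in short steps, Python scripts to look and compute and a tool call to move; the robot and the scene stay as the last step left them, time stands still between calls to the robot, and variables do not carry over. Pictures are saved under pics/ and viewed, about 8 in all and at most 12, crops included, and the job is handed in when it is done.

Besides the shell and the picture viewer there is one more tool, called after "Call:" as name(argument=value, ...) on one line, values as JSON. arm_command: Moves the arm, as the interface text tells. Its arguments: {"type":"object","properties":{"targets":{"type":"array","items":{"type":"array","items":{"type":"number"}}},"gripper":{"type":"number"}},"required":["targets"]}

```bash
mkdir -p pics
cat > h.py <<'E'
import numpy as np, cv2
from workcell import *
from scipy.spatial.transform import Rotation as R
def ray(m,px):
    p=cv2.undistortPoints(np.array([[px]],float),np.array(m["mtx"]),np.array(m["dist"]))[0,0]
    d=np.array([p[0],-p[1],-1]); o=np.array(m["orientation"],float)
    M=R.from_rotvec(o).as_matrix() if o.size==3 else o
    return np.array(m["position"],float),M@d
def onz(m,px,z):
    c,d=ray(m,px); return c+d*(z-c[2])/d[2]
E
python3 - <<'E'
from h import *
o=get_obs(); print(o)
for n in("scene","side","wrist"):
    cv2.imwrite(f"pics/{n}0.png",get_image(n)); m=camera_model(n); print(n,m["position"],m["orientation"],m["dist"])
for c in("scene","side"):
    m=camera_model(c)
    for t,z in [("truck_a",0),("truck_a_bed",48),("plank_100_mid",12),("plank_125_mid",12),("plank_150_mid",12),("plank_cut_mid",12),("offcut_box",0)]:
        for r in tip_of(c,t): print(c,t,round(r["conf"],2),np.round(r["at"]),np.round(onz(m,r["at"],z)[:2]))
E
```

```text
{'t': 0.0, 'qpos': array([-1.89862865e-02,  4.23793634e-01,  1.63068628e+00, -4.32052471e-06,
        1.08862444e+00, -1.89725081e-02]), 'qvel': array([-0.0012    , -0.00019501,  0.00014872, -0.00051198,  0.00011089,
       -0.00028721]), 'joint_torque': array([ 1.28069914e-03, -5.44622147e+01, -2.73670936e+01,  6.42951974e-02,
        2.27214623e-02, -1.51321510e-04]), 'ee_pos': array([6.24465021e+02, 4.33280922e-02, 2.38932627e+02]), 'orientation': array([-1.57077114e+00,  1.19636537e-03,  1.17787395e-03]), 'ft_force': array([-0.69433731, -0.16793235,  0.44068513]), 'moment': array([ 0.00883924,  0.03097733, -0.01499427]), 'width': 87.83019907148424}
scene [1397.87207852  -45.1712259   921.20006695] [0.58013918 0.5666448  1.43443071] [-0.01648742  0.          0.          0.          0.        ]
side [ 359.60957249 -853.74115727 1098.41570718] [ 0.71808452 -0.09740744 -0.24230221] [-0.0983123  0.         0.         0.         0.       ]
wrist [625.16329219  76.64946191 383.53882023] [-2.84690791e-01  2.76824540e-03  2.31347557e-04] [-0.10567189  0.          0.          0.          0
[... 483 characters left out ...]
.]
side truck_a 0.68 [375. 230.] [792.  65.]
side truck_a 0.66 [271. 261.] [458.  25.]
side truck_a 0.63 [241. 140.] [460. 613.]
side truck_a 0.4 [268. 252.] [456.  58.]
side truck_a_bed 0.79 [240. 133.] [459. 589.]
side plank_100_mid 0.7 [302. 381.] [ 456. -364.]
side plank_100_mid 0.67 [357. 320.] [ 635. -235.]
side plank_125_mid 0.98 [271. 320.] [ 419. -180.]
side plank_125_mid 0.86 [338. 281.] [ 622. -101.]
side plank_125_mid 0.85 [412. 310.] [ 787. -241.]
side plank_150_mid 0.84 [313. 229.] [605. 103.]
side plank_150_mid 0.21 [302. 200.] [600. 233.]
side plank_cut_mid 0.83 [307. 196.] [621. 251.]
side offcut_box 0.73 [301. 381.] [ 456. -357.]
side offcut_box 0.32 [304. 200.] [611. 247.]
```

View pics/scene0.png

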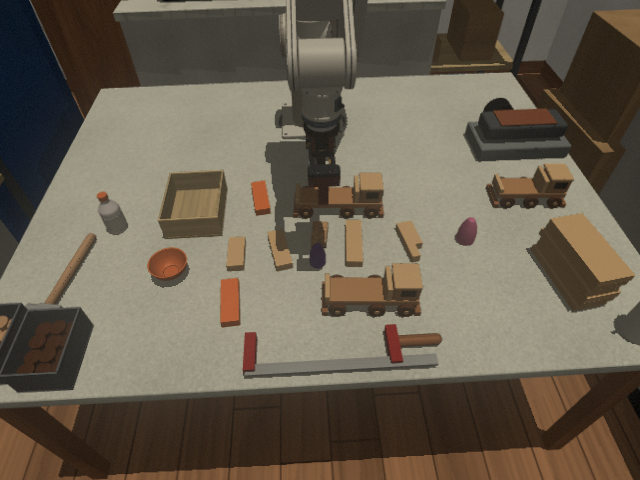

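View pics/side0.png

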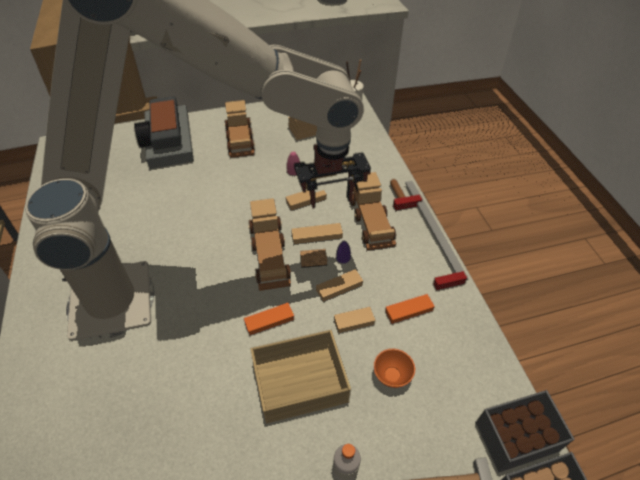

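The scene picture shows the near truck at about (338,200), planks at (235,253), (279,250), (354,243) and (409,240), the box at (195,205), and orange look-alikes at (260,197) and (230,302). I still need to tell which plank is the notched one, so I'll view close-ups.

Run:
```python
import cv2,numpy as np
s=cv2.imread("pics/scene0.png")[165:325,215:435]; a=cv2.resize(s,(800,582),interpolation=cv2.INTER_CUBIC)
cv2.imwrite("pics/z0.png",a)
```

```text
(no output)
```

View pics/z0.png

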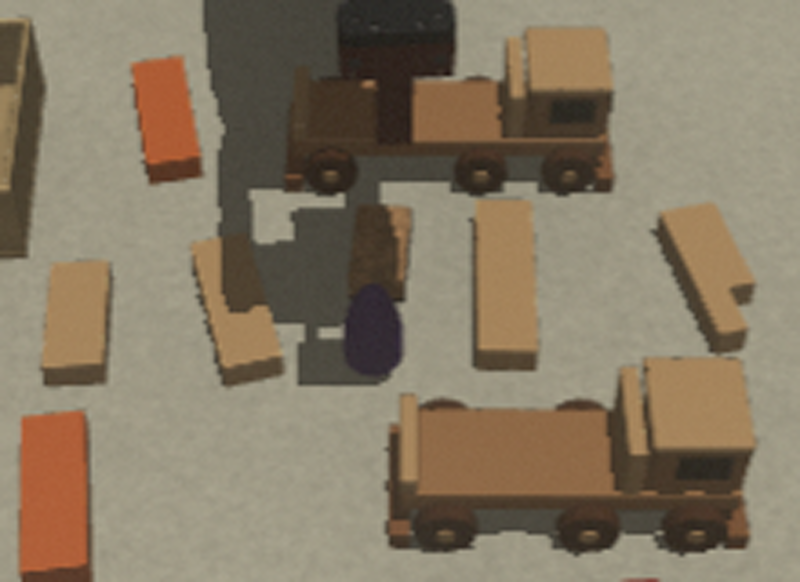

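View pics/wrist0.png

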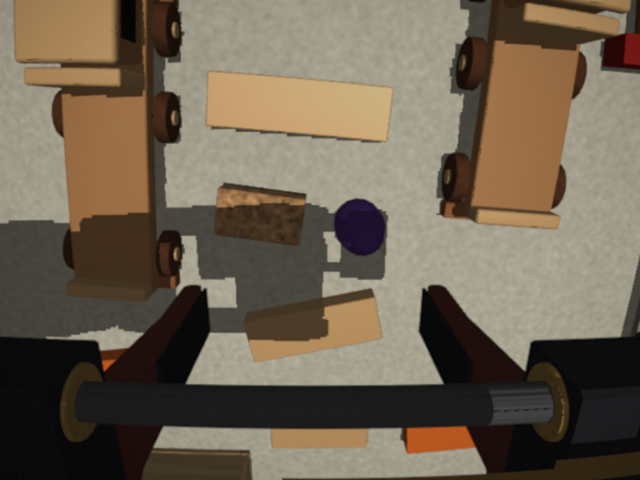

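The middle plank at wrist (313,325) is whole; what looked like a notch was shadow. The reject is the plank at scene (409,240), with its notch at the right. Next I'll measure the near truck's bed length, the planks and the box.

```bash
cat >> h.py <<'E'
def rect(mask,m,z):
    c=max(cv2.findContours(mask.astype(np.uint8),0,cv2.CHAIN_APPROX_NONE)[0],key=cv2.contourArea)[:,0,:].astype(float)
    p=np.array([onz(m,q,z)[:2] for q in c],np.float32)
    (cx,cy),(w,h),_=r=cv2.minAreaRect(p); b=cv2.boxPoints(r)
    e=b[1]-b[0] if np.linalg.norm(b[1]-b[0])>np.linalg.norm(b[2]-b[1]) else b[2]-b[1]
    return np.round([cx,cy,max(w,h),min(w,h),np.degrees(np.arctan2(e[1],e[0]))%180],1)
E
python3 - <<'E'
from h import *
m=camera_model("wrist")
for n,q in dict(tailR=(150,290),tailL=(77,290),headR=(152,88),headL=(66,88),tailTopL=(66,297),tailTopR=(153,300)).items(): print(n,np.round(onz(m,q,64 if 'Top' in n else 48)[:2]))
print("p150 L",[np.round(onz(m,q,24)[:2]) for q in((208,72),(206,128),(389,140),(393,87))])
for c in("scene","side","wrist"):
    m=camera_model(c); get_image(c)
    for t,z in(("plank_100",24),("plank_cut",24),("truck_a",48),("offcut_box",75)):
        for r in silhouettes(c,t): print(c,t,round(r["conf"],2),np.round(r["at"]),rect(r["pixels"],m,z))
m=camera_model("scene");
print("scene cut/box", [np.round(onz(m,q,24)[:2]) for q in((396,225),(411,221),(422,242),(421,246),(415,257),(404,252))])
print("scene bed near", [np.round(onz(m,q,48)[:2]) for q in((215+300/3.636,165+138/3.636),(215+505/3.636,165+138/3.636))])
E
```

```text
tailR [484. -65.]
tailL [417. -66.]
headR [502.  99.]
headL [432. 102.]
tailTopL [416. -66.]
tailTopR [492. -67.]
p150 L [array([540., 112.]), array([536.,  68.]), array([686.,  58.]), array([688., 100.])]
scene plank_100 0.76 [232. 251.] [ 634.7 -230.7  117.    47.3    2.6]
scene plank_100 0.69 [231. 303.] [ 786.1 -235.3  139.    47.5    5.2]
scene plank_100 0.6 [356. 243.] [617.7  83.  165.1  46.2 174.7]
scene plank_100 0.56 [265. 196.] [ 420.7 -172.6  151.2   46.9    9.9]
scene plank_100 0.34 [167. 266.] [ 655.  -408.   106.2   99.3   55.9]
scene plank_100 0.31 [109. 214.] [ 449.9 -610.   207.    57.5   29.4]
scene plank_cut 0.69 [409. 240.] [622.  238.4 142.3  54.2   9. ]
scene plank_cut 0.39 [353. 246.] [617.7  82.8 165.   46.6 174.8]
scene truck_a 0.96 [534. 186.] [448.1 623.4 272.3 200.3  85. ]
scene truck_a 0.87 [382. 293.] [788.1 108.6 242.1 153.8  86.3]
scene truck_a 0.56 [350. 200.] [451.6  58.  258.5 187.2  86. ]
scene truck_a 0.31 [411. 241.] [643.2 231.6 136.2  51.3   9. ]
scene offcut_box 0.57 [193. 201.] [ 480.6 -350.9  274.9  179.9    0.5]
side plank_100 0.89 [268. 3
[... 958 characters left out ...]
 -239.4   98.9   26.2  180. ]
wrist plank_100 0.83 [434. 440.] [ 754.4 -244.1   77.7   33.     1.4]
wrist plank_100 0.79 [313. 324.] [ 621.7 -110.6  124.3   53.4   12.2]
wrist plank_100 0.74 [112. 355.] [ 425.  -143.2   33.7   15.7   39.5]
wrist plank_100 0.68 [297. 103.] [611.2  85.3 149.3  44.4 174.9]
wrist truck_a 0.76 [109. 123.] [452.   46.6 242.  135.7  86.2]
wrist truck_a 0.58 [520. 103.] [786.   89.  201.7 123.8  76.7]
wrist offcut_box 0.89 [198. 463.] [ 513.2 -227.9  107.8   39.6    2.9]
scene cut/box [array([563., 207.]), array([551., 252.]), array([630., 266.]), array([644., 260.]), array([680., 237.]), array([662., 211.])]
scene bed near [array([481., -63.]), array([492.,  97.])]
```

Measurements agree: the near truck's bed is about 156–160 mm, so it is truck_c and needs plank_150 (measured 149 x 44 mm at (611,85), 175°). I'll load it first, after a closer look straight down on the truck bed.

Call:
arm_command(targets=[[-30,0,0,0],[-30,0,0,0],[-30,0,0,0],[-30,0,0,0],[-30,0,0,0],[0,0,0,0],[0,0,0,0],[0,0,0,0]])

```text
t: 2.27
ee_pos: [476.1, -0.0, 240.3]
orientation: [-1.571, -0.002, -0.002]
ft_force: [-0.3, 0.1, 0.2]
width: 87.6
```

Run:
```python
from h import *
o=get_obs(); print(o["ee_pos"],o["orientation"],o["ft_force"])
m=camera_model("wrist"); im=get_image("wrist"); cv2.imwrite("pics/w1.png",im)
import pickle; pickle.dump(m,open("m1.pkl","wb"))
for t in("truck_c_bed","truck_c"):
  for r in tip_of("wrist",t): print(t,r["conf"],r["at"],onz(m,r["at"],48 if 'bed' in t else 0))
cv2.imwrite("pics/w1z.png",im)
```

```text
[ 4.76076993e+02 -7.24527995e-03  2.40285714e+02] [-1.57084974e+00 -1.51987948e-03 -1.55124032e-03] [-0.28064512  0.136369    0.19633643]
truck_c_bed 0.67 [284.5, 188.7] [453.0003199   21.38107899  48.        ]
truck_c 0.82 [290.6, 175.6] [455.35546823  25.31244305   0.        ]
```

View pics/w1.png

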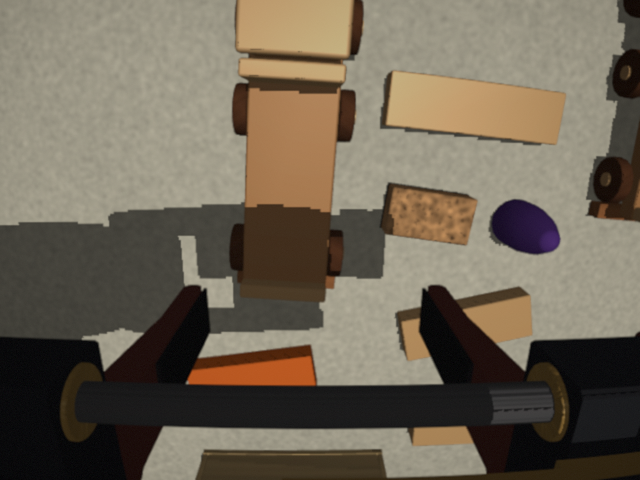

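The bed runs from about row 80 (head board) to 287 (tailboard), columns 241–340. I'll zoom in with the shadows lifted to get its corners.

Run:
```python
import cv2,numpy as np
im=cv2.imread("pics/w1.png")[55:315,215:365]
g=(255*(im/255.)**0.5).astype(np.uint8)
a=cv2.resize(g[:80],None,fx=5,fy=5,interpolation=cv2.INTER_CUBIC)[:, :]
b=cv2.resize(g[195:260],None,fx=5,fy=5,interpolation=cv2.INTER_CUBIC)
a=cv2.resize(np.vstack([g[:60],g[200:260]]),None,fx=5,fy=5,interpolation=cv2.INTER_CUBIC)
cv2.imwrite("pics/w1c.png",a)
hs=cv2.cvtColor(cv2.imread("pics/w1.png"),cv2.COLOR_BGR2HSV)
for r in(140,180,195): print(r,[(c,int(hs[r,c,1])) for c in list(range(238,252))+list(range(326,345))])
```

```text
140 [(238, 34), (239, 36), (240, 36), (241, 36), (242, 36), (243, 35), (244, 35), (245, 40), (246, 72), (247, 128), (248, 134), (249, 134), (250, 133), (251, 133), (326, 128), (327, 128), (328, 127), (329, 128), (330, 127), (331, 127), (332, 130), (333, 128), (334, 131), (335, 137), (336, 145), (337, 125), (338, 105), (339, 100), (340, 112), (341, 128), (342, 120), (343, 120), (344, 132)]
180 [(238, 35), (239, 35), (240, 35), (241, 35), (242, 35), (243, 35), (244, 39), (245, 85), (246, 137), (247, 138), (248, 134), (249, 134), (250, 134), (251, 134), (326, 131), (327, 131), (328, 132), (329, 131), (330, 131), (331, 136), (332, 129), (333, 83), (334, 42), (335, 34), (336, 35), (337, 36), (338, 36), (339, 35), (340, 37), (341, 35), (342, 36), (343, 35), (344, 36)]
195 [(238, 36), (239, 35), (240, 35), (241, 36), (242, 35), (243, 35), (244, 47), (245, 106), (246, 142), (247, 138), (248, 134), (249, 137), (250, 135), (251, 135), (326, 132), (327, 132), (328, 133), (329, 132), (330, 138), (331, 129), (332, 76), (333, 41), (334, 35), (335, 35), (336, 35), (337, 37), (338, 36), (339, 36), (340, 34), (341, 36), (342, 37), (343, 37), (344, 36)]
```

View pics/w1c.png

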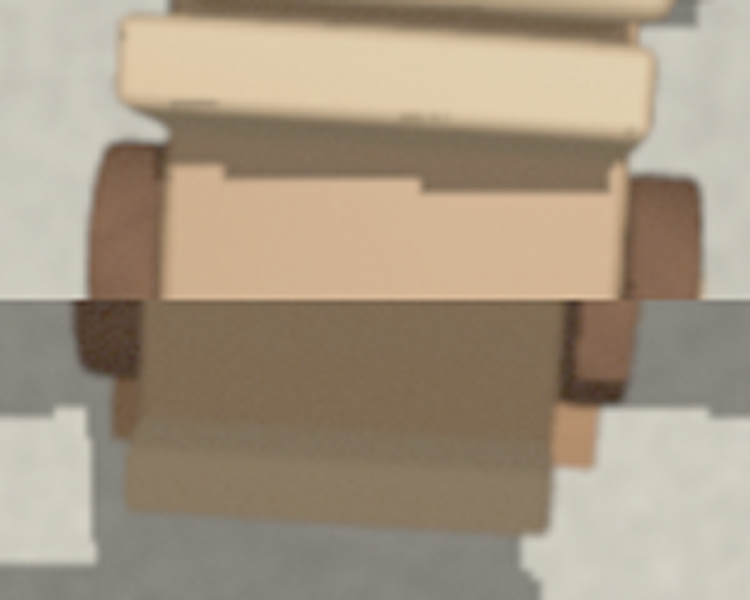

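Run:
```python
from h import *; import pickle
m=pickle.load(open("m1.pkl","rb"))
P=lambda q,z: onz(m,q,z)[:2]
HL,HR=P((239.0,75.3),94),P((343,82.3),94); HOL,HOR=P((240.2,58),94),P((345,66),94)
TL,TR=P((240,297),64),P((324.7,301.7),64); IL,IR=P((242.4,283.5),64),P((326,288.5),64)
for n,a,b in(("headin",HL,HR),("headout",HOL,HOR),("tailout",TL,TR),("tailin",IL,IR)): print(n,a,b,(a+b)/2,np.linalg.norm(b-a))
L=[P(q,48) for q in((246.2,140),(245,180),(244.7,195))]; Rr=[P(q,48) for q in((333.0,180),(332,195))]
print(L,Rr)
u=(HL+HR-TL-TR)/2; print("axis",np.degrees(np.arctan2(u[1],u[0])),"headin-tailout",np.linalg.norm(u))
u/=np.linalg.norm(u); mid=((HL+HR)/2+(TL+TR)/2+12*u)/2; print("mid",mid)
d=L[2]-L[0]; print("side ang",np.degrees(np.arctan2(-d[1],-d[0])))
n=np.array([u[1],-u[0]]); print("lateral width at mid", [(p-mid)@n for p in L],[(p-mid)@n for p in Rr])
for r in silhouettes("wrist","plank_150"): print(round(r["conf"],2),rect(r["pixels"],camera_model("wrist"),24))
```

```text
headin [427.99889761 102.94323814] [494.93741761  98.27910871] [461.46815761 100.61117343] 67.1008164065052
headout [429.12322009 113.63855072] [496.08840417 108.39356404] [462.60581213 111.01605738] 67.17027440412646
tailout [416.23181532 -64.18066825] [484.90870098 -68.19832571] [450.57025815 -66.18949698] 68.7943035079324
tailin [418.78942672 -52.40403301] [485.86789562 -56.63957533] [452.32866117 -54.52180417] 67.2120585012318
[array([424.1583919 ,  59.30128987]), array([422.02808656,  28.38470091]), array([421.29733743,  16.44492821])] [array([491.15380382,  28.24339924]), array([490.49342894,  16.32983235])]
axis 86.26190075102065 headin-tailout 167.15629770470005
mid [456.41038307  23.19807314]
side ang 86.18064948530477
lateral width at mid [np.float64(-34.53715507676144), np.float64(-34.647294390361026), np.float64(-34.59806503247814)] [np.float64(34.34056924904034), np.float64(34.45831462385115)]
0.87 [608.2  85.3 153.5  45.2 175. ]
0.87 [ 413.3 -156.4  126.3   43.9    4.9]
0.65 [ 646.4 -103.    70.3   55.    10.2]
0.61 [ 607.7 -240.3   69.9   24.1    0.8]
```

Bed centre is (456.4, 23.2), axis 86.2°, measured length 155 mm, which confirms truck_c and plank_150. I'll move over plank_150 and turn the jaws across it.

Call:
arm_command(targets=[[22.5,0,14.2,0],[22.5,0,14.2,0],[22.5,0,14.2,0],[22.5,0,14.2,0],[22.5,0,14.2,0],[22.5,0,14.2,0],[0,0,0,-0.1235],[0,0,0,-0.1235],[0,0,0,-0.1235],[0,0,0,-0.1235],[0,0,0,-0.1235],[0,0,0,-0.1235],[0,0,0,-0.1235],[0,0,0,-0.1235],[0,0,0,-0.1235],[0,0,0,-0.1235],[0,0,0,-0.1235],[0,0,0,-0.1235],[0,0,0,0],[0,0,0,0]])

```text
t: 4.13
ee_pos: [610.3, 85.3, 239.3]
orientation: [-1.251, -1.14, 1.141]
ft_force: [0.1, 0.1, -0.4]
width: 87.7
```

```bash
cat >> h.py <<'E'
def pose():
    o=get_obs(); M=R.from_rotvec(o["orientation"]).as_matrix()
    print("t",o["t"],"p",np.round(o["ee_pos"],1),"jaw deg",round(np.degrees(np.arctan2(M[1,0],M[0,0])),2),"down",np.round(M[:,1],3),"F",np.round(o["ft_force"],1),"w",round(o["width"],1),"q6",round(o["qpos"][5],2))
    return o,M
def togo(x,y,z,jaw):
    o,M=pose(); d=M.T@(np.array([x,y,z])-o["ee_pos"]); j=np.degrees(np.arctan2(M[1,0],M[0,0]))
    print("shift",np.round(d,1),"turn",round(-np.radians((jaw-j+90)%180-90),4))
E
python3 - <<'E'
from h import *
togo(611,85.3,20,84.9)
m=camera_model("wrist"); get_image("wrist")
for r in silhouettes("wrist","plank_150"): print(round(r["conf"],2),r["at"],rect(r["pixels"],m,24))
E
```

```text
t 4.1333 p [610.3  85.3 239.3] jaw deg 84.7 down [-0. -0. -1.] F [ 0.1  0.1 -0.4] w 87.7 q6 -1.36
shift [ 1.000e-01  2.193e+02 -8.000e-01] turn -0.0035
0.9 [16.6, 49.7] [ 447.5 -145.2   76.1   41.4  168.9]
0.86 [99.4, 242.1] [ 621.5 -109.   124.3   55.4   12.3]
0.7 [10.0, 271.2] [ 632.2 -198.1  106.    34.6  162. ]
0.62 [314.4, 202.5] [609.8  85.7 150.2  44.3 175.4]
0.45 [30.3, 339.1] [ 708.6 -207.1    9.     1.1   87.1]
```

Call:
arm_command(targets=[[0,30,0,-0.007],[0,30,0,0],[0,30,0,0],[0,30,0,0],[0,30,0,0],[0,25,0,0],[0,18,0,0],[0,12,0,0],[0,9,0,0],[0,5,0,0],[0,0,0,0],[0,0,0,0]])

```text
t: 5.23
ee_pos: [610.6, 85.3, 21.4]
orientation: [-1.248, -1.149, 1.148]
ft_force: [1.2, 0.8, -0.2]
width: 88.0
```

Call:
arm_command(targets=[[0,0,0,0],[0,0,0,0],[0,0,0,0],[0,0,0,0],[0,0,0,0],[0,0,0,0],[0,0,0,0],[0,0,0,0],[0,0,0,0],[0,0,0,0]], gripper=20)

```text
t: 6.07
ee_pos: [610.0, 85.3, 20.8]
orientation: [-1.247, -1.149, 1.149]
ft_force: [-0.7, -0.3, 1.1]
width: 44.1
```

Call:
arm_command(targets=[[0,-12,0,0],[0,-30,0,0],[0,-30,0,0],[0,-30,0,0],[0,-30,0,0],[0,-30,0,0.119],[0,0,0,0.119],[0,0,0,0.119],[0,0,0,0.119],[0,0,0,0.119],[0,0,0,0.119],[0,0,0,0.119],[0,0,0,0.119],[0,0,0,0.119],[0,0,0,0.119],[0,0,0,0.119],[0,0,0,0.119],[0,0,0,0.119],[0,0,0,0],[0,0,0,0]])

```text
t: 7.73
ee_pos: [609.9, 85.2, 183.1]
orientation: [-1.57, 0.043, -0.043]
ft_force: [0.8, 0.5, -1.8]
width: 44.0
```

Run:
```python
from h import *
togo(456.4,23.2,150,-3.8)
o=get_obs(); zt=o["ee_pos"][2]+3.2
m=camera_model("wrist"); im=get_image("wrist"); cv2.imwrite("pics/w2.png",im)
for r in silhouettes("wrist","plank_150"): print(round(r["conf"],2),r["at"],rect(r["pixels"],m,zt))
```

```text
t 7.7333 p [609.9  85.2 183.1] jaw deg -3.11 down [ 0. -0. -1.] F [ 0.8  0.5 -1.8] w 44.0 q6 0.17
shift [-149.9   33.1  -70.2] turn 0.012
0.7 [312.8, 268.3] [611.3 111.1  95.6  44.1  86.8]
0.6 [381.3, 444.6] [633.8  33.8  15.4  14.1 100.5]
```

View pics/w2.png

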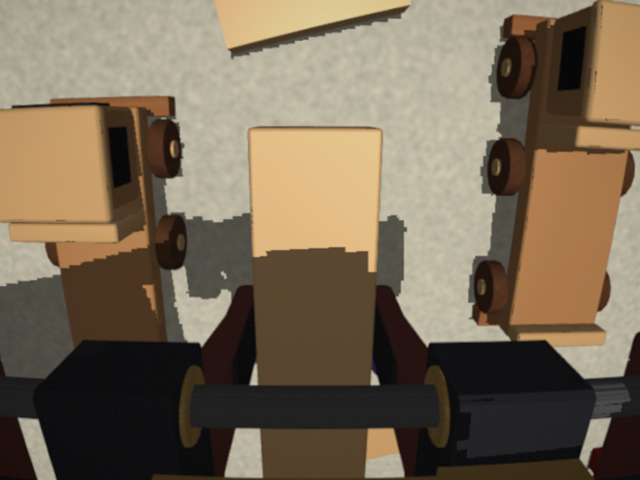

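The picture shows the plank held level, with its front end at row ~128, columns 249–382. I'll work out its centre relative to the tool.

Run:
```python
from h import *
o,M=pose(); m=camera_model("wrist"); zt=o["ee_pos"][2]+3.2
a=onz(m,(251,128.5),zt); b=onz(m,(380,128.5),zt)
for p in(a,b,(a+b)/2): print(p, M.T@(p-o["ee_pos"]))
p0=onz(m,(315.5,127),zt); print(M.T@(p0-o["ee_pos"]))
```

```text
t 7.8333 p [609.9  85.2 182.9] jaw deg -3.13 down [ 0. -0. -1.] F [ 0.3  0.6 -1.1] w 43.6 q6 0.17
[593.88453459 159.16961575 186.1480095 ] [-20.03573683  -3.20374128  72.98955226]
[635.15431086 156.91122838 186.1480095 ] [21.29578544 -3.20046454 72.9911123 ]
[614.51942272 158.04042206 186.1480095 ] [ 0.63002431 -3.20210291 72.99033228]
[ 0.63106609 -3.20211415 73.37419614]
```

Call:
arm_command(targets=[[-25,2,-11.5,0.012],[-25,2,-11.5,0],[-25,2,-11.5,0],[-25,2,-11.5,0],[-25,2,-11.5,0],[-25,2,-11.5,0],[0,10,0,0],[0,10,0,0],[0,0,0,0],[0,0,0,0],[0,0,0,0]])

```text
t: 8.75
ee_pos: [456.7, 26.8, 150.7]
orientation: [-1.57, 0.054, -0.055]
ft_force: [0.0, 1.1, -0.8]
width: 43.7
```

Run:
```python
from h import *
togo(456.2,24.4,69.3,-3.8)
```

```text
t 8.75 p [456.7  26.8 150.7] jaw deg -3.96 down [ 0.  0. -1.] F [ 0.   1.1 -0.8] w 43.7 q6 0.1
shift [-0.4 81.4 -2.5] turn -0.0028
```

Call:
arm_command(targets=[[-0.4,20,-2.5,-0.003],[0,20,0,0],[0,15,0,0],[0,5,0,0],[0,2,0,0],[0,0,0,0],[0,0,0,0],[0,0,0,0]])

```text
t: 9.42
ee_pos: [455.8, 24.2, 89.5]
orientation: [-1.57, 0.051, -0.054]
ft_force: [-0.2, 0.6, -0.5]
width: 43.7
```

Run:
```python
from h import *
togo(456.2,24.4,69.3,-3.8)
w=get_image("wrist"); s=get_image("side"); c=get_image("scene")
g=lambda im:(255*(im/255.)**0.6).astype(np.uint8)
a=cv2.resize(w[30:260,180:460],(800,300*2-0)[:2] if 0 else (560,460)); b=cv2.resize(s[185:300,210:330],(240,230)); 
b2=cv2.resize(c[160:230,280:400],(240,140)); col=np.vstack([b,b2,np.zeros((90,240,3),np.uint8)])
cv2.imwrite("pics/w3.png",g(np.hstack([a,col])))
```

```text
t 9.4167 p [455.8  24.2  89.5] jaw deg -3.83 down [ 0.002  0.    -1.   ] F [-0.2  0.6 -0.5] w 43.7 q6 0.09
shift [ 0.3 20.2  0.2] turn -0.0005
```

View pics/w3.png

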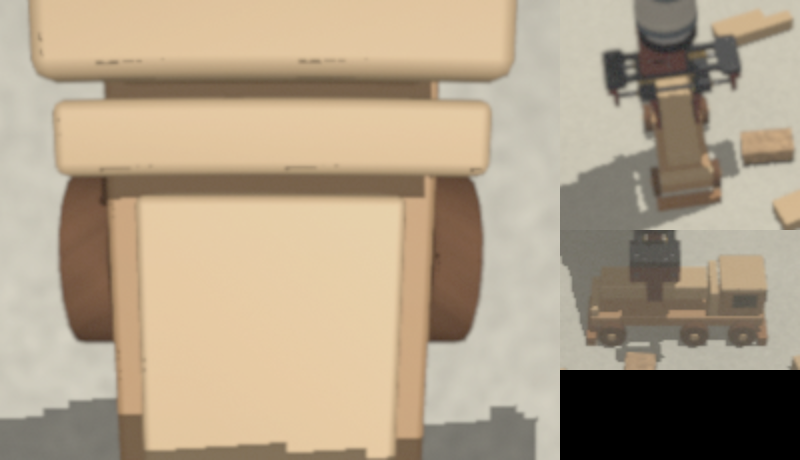

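The plank's front edge is at row ~128 and the head board's inner top edge at ~117.5. Both are at nearly the same height, so the gap can be read directly.

Run:
```python
from h import *
m=camera_model("wrist")
cs=lambda x,y:(180+x/2,30+y/2)
a=onz(m,cs(270,174),94); b=onz(m,cs(270,197),92.7); print(a,b,"gap",a[1]-b[1])
for x in(55,490): print("head",onz(m,cs(x,140),94))
for x in(138,405): print("plank",onz(m,cs(x,197),92.7))
for x in(112,432): print("bed",onz(m,cs(x,260),48))
```

```text
[461.11542992 100.43159884  94.        ] [460.87884052  96.85181796  92.7       ] gap 3.579780886102313
head [427.81283363 108.16798258  94.        ]
head [495.95190262 103.61201274  94.        ]
plank [439.81279992  98.35595459  92.7       ]
plank [482.4413703  95.5000943  92.7      ]
bed [426.19729558  84.90208549  48.        ]
bed [494.69280306  80.312055    48.        ]
```

The front gap is 3.6 mm (3 ideal) and the lateral offset is under 0.5 mm. I'll lower it gently, watching the force.

Call:
arm_command(targets=[[0.2,5,0.5,0],[0,5,0,0],[0,4,0,0],[0,2,0,0],[0,1.5,0,0],[0,1,0,0],[0,0.5,0,0],[0,0.5,0,0],[0,0,0,0],[0,0,0,0]])

```text
t: 10.4
ee_pos: [455.4, 24.6, 69.3]
orientation: [-1.57, 0.052, -0.053]
ft_force: [0.1, -0.5, -0.8]
width: 43.5
```

Call:
arm_command(targets=[[0,0.5,0,0],[0,0.5,0,0],[0,0,0,0],[0,0,0,0]])

```text
t: 10.73
ee_pos: [455.5, 24.6, 68.7]
orientation: [-1.57, 0.052, -0.053]
ft_force: [-1.9, -0.5, 6.4]
width: 44.0
```

There is light contact at 6 N. Releasing and then rising.

Call:
arm_command(targets=[[0,0,0,0],[0,0,0,0],[0,0,0,0],[0,0,0,0],[0,0,0,0],[0,0,0,0]], gripper=75)

```text
t: 11.23
ee_pos: [455.3, 24.6, 68.1]
orientation: [-1.57, 0.053, -0.053]
ft_force: [0.4, -0.4, -0.0]
width: 66.2
```

Call:
arm_command(targets=[[0,-5,0,0],[0,-15,0,0],[0,-30,0,0],[0,-30,0,0],[0,-30,0,0],[0,-30,0,0],[0,-30,0,0],[0,0,0,0],[0,0,0,0],[0,0,0,0]], gripper=100)

```text
t: 12.07
ee_pos: [454.8, 24.6, 237.9]
orientation: [-1.57, 0.053, -0.052]
ft_force: [0.7, -0.7, -0.8]
width: 88.0
```

Run:
```python
from h import *
togo(600,230,240,10)
m=camera_model("wrist"); im=get_image("wrist"); cv2.imwrite("pics/w4.png",im)
for r in silhouettes("wrist","plank_150"): print(round(r["conf"],2),np.round(r["at"]),rect(r["pixels"],m,72))
s=camera_model("scene"); get_image("scene")
for r in silhouettes("scene","plank_cut"): print(round(r["conf"],2),np.round(r["at"]),rect(r["pixels"],s,24))
g=(255*(im/255.)**0.6).astype(np.uint8); cv2.imwrite("pics/w4g.png",g)
```

```text
t 12.0667 p [454.8  24.6 237.9] jaw deg -3.84 down [-0.  0. -1.] F [ 0.7 -0.7 -0.8] w 88.0 q6 0.09
shift [131.1  -2.1 214.7] turn -0.2415
0.97 [309. 380.] [ 429.6 -107.9   85.4   18.4    1.2]
0.84 [460. 442.] [ 570.9 -188.    45.    26.3  111.9]
0.69 [314. 217.] [455.   23.1 149.1  45.   86.6]
0.62 [522. 325.] [615.7 -76.6  74.   50.   11.7]
0.66 [411. 238.] [622.9 238.7 140.5  53.9   9. ]
```

View pics/w4g.png

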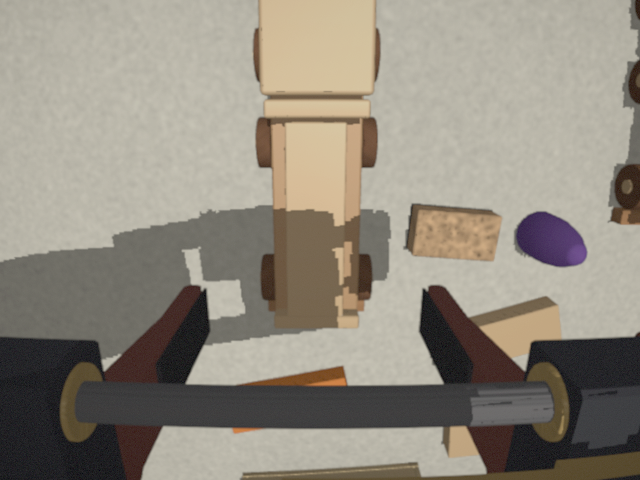

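Plank_150 lies flat and centred at (455.0, 23.1), 86.6°, with even gaps. Now the reject: I'll move above it and turn the jaws across its width.

Call:
arm_command(targets=[[19.7,0,31.4,0],[19.7,0,31.4,0],[19.7,0,31.4,0],[19.7,0,31.4,0],[19.7,0,31.4,0],[19.7,0,31.4,0],[19.7,0,31.4,0],[0,0,0,0.1223],[0,0,0,0.1223],[0,0,0,0.1223],[0,0,0,0.1223],[0,0,0,0.1223],[0,0,0,0.1223],[0,0,0,0.1223],[0,0,0,0.1223],[0,0,0,0.1223],[0,0,0,0.1223],[0,0,0,0.1223],[0,0,0,0],[0,0,0,0]])

```text
t: 13.93
ee_pos: [607.2, 234.5, 237.0]
orientation: [-1.283, 1.09, -1.088]
ft_force: [-0.7, -0.8, -0.3]
width: 87.8
```

Run:
```python
from h import *
o,M=pose()
m=camera_model("wrist"); im=get_image("wrist"); cv2.imwrite("pics/w5.png",im)
for r in silhouettes("wrist","plank_cut"): print(round(r["conf"],2),np.round(r["at"]),rect(r["pixels"],m,24))
for r in tip_of("wrist","plank_cut_mid"): print("mid",round(r["conf"],2),np.round(r["at"]),onz(m,r["at"],12))
for c in("scene","side"):
    cv2.imwrite(f"pics/{c}5.png",get_image(c))
```

```text
t 13.9333 p [607.2 234.5 237. ] jaw deg -80.71 down [-0.002 -0.001 -1.   ] F [-0.7 -0.8 -0.3] w 87.8 q6 1.76
0.8 [311. 204.] [615.8 242.2 124.9  43.6   9.9]
0.68 [639. 291.] [585.9 -82.2  56.8   9.   23.4]
0.6 [  8. 303.] [468.6 509.2  74.8  23.2 175.6]
mid 0.89 [309. 193.] [618.19507618 240.147375    12.        ]
```

View pics/w5.png

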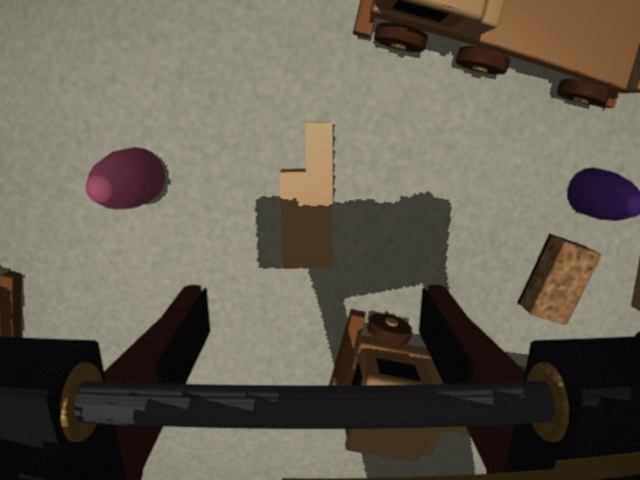

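The reject's notch shows at (293,148), with the full-width part in rows 170–268. I'll grasp it there, at x ≈ -11 on the plank.

Run:
```python
from h import *
togo(605,240.3,20,-80.1)
m=camera_model("scene"); s=cv2.imread("pics/scene5.png"); 
import cv2
get_image("side"); ms=camera_model("side")
for c,mm in(("side",ms),):
    for r in silhouettes(c,"offcut_box")[:1]:
        k=max(cv2.findContours(r["pixels"].astype(np.uint8),0,2)[0],key=cv2.contourArea)
        ap=cv2.approxPolyDP(k,6,True)[:,0]; 
        for q in ap: print(q,np.round(onz(mm,q.astype(float),75)[:2]),np.round(onz(mm,q.astype(float),0)[:2]))
for q in((170,173),(227,172),(222,234),(161,234)): print("scene",q,np.round(onz(m,q,75)[:2]))
for q in((252,349),(336,332),(349,377),(266,416)): print("side",q,np.round(onz(ms,q,75)[:2]))
```

```text
t 14.1833 p [607.5 234.7 237.9] jaw deg -80.83 down [-0. -0. -1.] F [ 0.3  0.6 -0. ] w 88.0 q6 1.76
shift [ -6.  217.9  -1.5] turn -0.0127
[330 330] [ 548. -281.] [ 562. -239.]
[251 349] [ 355. -284.] [ 354. -243.]
[267 422] [ 358. -465.] [ 357. -437.]
[348 401] [ 538. -463.] [ 551. -434.]
scene (170, 173) [ 354. -438.]
scene (227, 172) [ 362. -268.]
scene (222, 234) [ 612. -261.]
scene (161, 234) [ 601. -420.]
side (252, 349) [ 357. -285.]
side (336, 332) [ 561. -290.]
side (349, 377) [ 557. -409.]
side (266, 416) [ 358. -452.]
```

Call:
arm_command(targets=[[-6,30,-1.5,-0.0127],[0,30,0,0],[0,30,0,0],[0,30,0,0],[0,30,0,0],[0,25,0,0],[0,18,0,0],[0,12,0,0],[0,8,0,0],[0,4,0,0],[0,0,0,0],[0,0,0,0]])

```text
t: 15.28
ee_pos: [605.9, 240.6, 22.1]
orientation: [-1.284, 1.081, -1.082]
ft_force: [0.6, -0.8, 0.4]
width: 87.8
```

Call:
arm_command(targets=[[0,0,0,0],[0,0,0,0],[0,0,0,0],[0,0,0,0],[0,0,0,0],[0,0,0,0],[0,0,0,0],[0,0,0,0],[0,0,0,0],[0,0,0,0]], gripper=20)

```text
t: 16.12
ee_pos: [605.2, 240.4, 21.2]
orientation: [-1.285, 1.082, -1.082]
ft_force: [-0.3, -0.0, 1.6]
width: 43.7
```

Call:
arm_command(targets=[[0,-12,0,0],[0,-30,0,0],[0,-30,0,0],[0,-30,0,0],[0,-30,0,0],[0,-30,0,0],[0,-30,0,0],[0,0,0,0],[0,0,0,0]])

```text
t: 16.87
ee_pos: [606.2, 240.7, 216.0]
orientation: [-1.281, 1.08, -1.083]
ft_force: [-0.1, -0.4, -0.9]
width: 43.9
```

Run:
```python
from h import *
togo(448,-362,212,-90)
togo(600,-362,212,-90)
```

```text
t 16.8667 p [606.2 240.7 216. ] jaw deg -80.19 down [ 0.004  0.002 -1.   ] F [-0.1 -0.4 -0.9] w 43.9 q6 1.76
shift [ 567.     2.4 -258.6] turn 0.1713
t 16.8667 p [606.2 240.7 216. ] jaw deg -80.19 down [ 0.004  0.002 -1.   ] F [-0.1 -0.4 -0.9] w 43.9 q6 1.76
shift [ 592.9    3.  -108.8] turn 0.1713
```

Call:
arm_command(targets=[[31.5,0,-14.4,0],[31.5,0,-14.4,0],[31.5,0,-14.4,0],[31.5,0,-14.4,0],[31.5,0,-14.4,0],[31.5,0,-14.4,0],[31.5,0,-14.4,0],[31.5,0,-14.4,0],[31.5,0,-14.4,0],[31.5,0,-14.4,0],[31.5,0,-14.4,0],[31.5,0,-14.4,0],[31.5,0,-14.4,0],[31.5,0,-14.4,0],[31.5,0,-14.4,0],[31.5,0,-14.4,0],[31.5,0,-14.4,0],[31.5,0,-14.4,0],[0,0,0,0.085],[0,0,0,0.086]])

```text
t: 18.53
ee_pos: [444.7, -363.8, 211.5]
orientation: [-1.206, 1.217, -1.212]
ft_force: [-0.3, 0.5, -0.3]
width: 43.5
```

Call:
arm_command(targets=[[0,0,0,0],[0,0,0,0],[0,0,0,0]])

```text
t: 18.78
ee_pos: [446.0, -361.9, 212.4]
orientation: [-1.211, 1.208, -1.206]
ft_force: [-0.4, -0.8, -1.2]
width: 43.6
```

Run:
```python
from h import *
togo(446,-363,29,-90)
im=get_image("wrist"); cv2.imwrite("pics/w6.png",(255*(im/255.)**0.7).astype(np.uint8))
```

```text
t 18.7833 p [ 446.  -361.9  212.4] jaw deg -89.82 down [-0.001  0.001 -1.   ] F [-0.4 -0.8 -1.2] w 43.6 q6 0.87
shift [  1.3 183.4   0.2] turn 0.0031
```

View pics/w6.png

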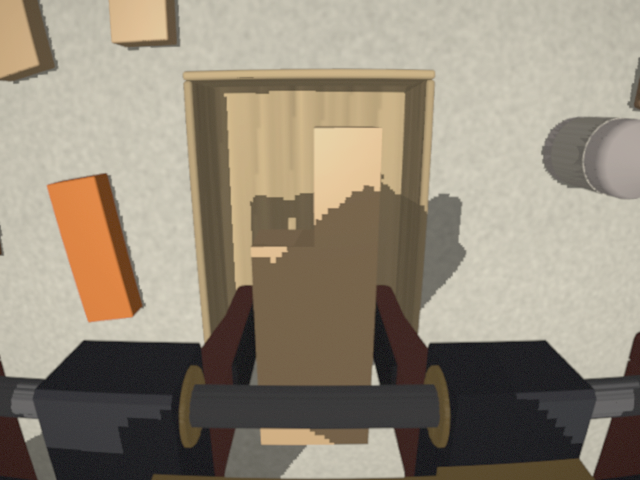

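The plank is aligned over the box (rims at columns ~187 and 432, plank at 250–382). Lowering into it.

Call:
arm_command(targets=[[1,30,0,0],[0,30,0,0],[0,30,0,0],[0,30,0,0],[0,25,0,0],[0,15,0,0],[0,10,0,0],[0,6,0,0],[0,3,0,0],[0,2,0,0],[0,1,0,0],[0,0,0,0],[0,0,0,0]])

```text
t: 19.92
ee_pos: [446.8, -363.9, 32.0]
orientation: [-1.209, 1.208, -1.21]
ft_force: [-0.1, 0.3, -1.0]
width: 43.9
```

Call:
arm_command(targets=[[0,1.5,0,0],[0,1,0,0],[0,1,0,0],[0,0.7,0,0],[0,0,0,0],[0,0,0,0]])

```text
t: 20.42
ee_pos: [446.4, -363.5, 27.2]
orientation: [-1.209, 1.209, -1.209]
ft_force: [-0.2, 1.1, 3.5]
width: 44.0
```

Call:
arm_command(targets=[[0,0,0,0],[0,0,0,0],[0,0,0,0],[0,0,0,0],[0,0,0,0],[0,0,0,0]], gripper=75)

```text
t: 20.92
ee_pos: [446.3, -363.5, 26.9]
orientation: [-1.209, 1.209, -1.209]
ft_force: [0.6, -0.2, -0.2]
width: 66.0
```

Call:
arm_command(targets=[[0,-5,0,0],[0,-15,0,0],[0,-30,0,0],[0,-30,0,0],[0,-30,0,0],[0,-30,0,0],[0,-30,0,0],[0,-30,0,0],[0,0,0,0],[0,0,0,0],[0,0,0,0],[0,0,0,0]])

```text
t: 21.92
ee_pos: [445.6, -362.9, 225.6]
orientation: [-1.21, 1.211, -1.207]
ft_force: [1.0, 0.2, 0.5]
width: 66.0
```

Run:
```python
from h import *
pose()
s=get_image("side"); c=get_image("scene")
a=cv2.resize(s[100:420,200:450],(420,538)); b=cv2.resize(c[150:330,140:440],(380,228))
cv2.imwrite("pics/end.png",(255*(np.hstack([a,np.vstack([b,np.zeros((310,380,3),np.uint8)])])/255.)**0.7).astype(np.uint8))
```

```text
t 21.9167 p [ 445.6 -362.9  225.6] jaw deg -89.99 down [-0.002  0.002 -1.   ] F [1.  0.2 0.5] w 66.0 q6 0.87
```

View pics/end.png

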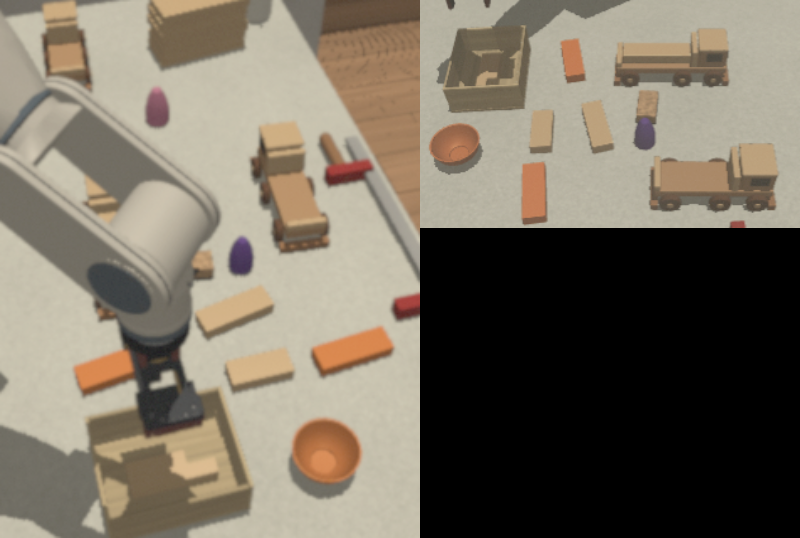

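The reject lies flat in the box (side crop (190,465)), and plank_150 lies in the near truck's bed. Everything else is where it was, so I'm handing in.

```bash
python3 -c "from workcell import *; print(close_job())"
```

```text
the job is handed in; nothing more can be done
None
```

The job is handed in after about 22 s of robot time. `plank_150` is in the nearest truck's bed and the reject is in the offcuts box.

- **Truck:** The nearest truck is `truck_c`; its bed measured about 155 mm against 156 mm nominal. I set `plank_150` down gently, with a wrist contact of about 6 N. After release the wrist camera put its centre at (455.0, 23.1), 86.6°. The bed is at (456.4, 23.2), 86.2°, so it is about 1.5 mm off centre across the bed. The front gap just before lowering was 3.6 mm, against an ideal 3 mm.
- **Reject:** I set the notched plank down inside the box with a wrist contact of about 3.5 N. The last pictures show it lying in the box.
- **Everything else:** The other planks, the orange look-alikes and the bystanders look unmoved in the last pictures, judged by eye. The gripper is clear of everything, with wrist force near zero.

No check failed. The only disagreement was 1–3 mm between single camera measurements, which I settled with close views from the wrist camera.

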